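# Fit a wear plate under the lap of a sorting board

## Robot

A 6-joint arm with a two-finger parallel gripper is mounted at the origin on the work surface; the furniture and walls round the work are solid. World frame = base frame: x ahead of the robot, y to its left, z up, the work surface at z = 0. Lengths are in m, angles in rad, forces in N, time in s.
With the tool pointing down it reaches from about 0.275 to 0.85 m from the base axis. Payload 19 kg.
Tool frame: the origin (TCP) lies midway between the tips of the shut fingers; the grasp point (between the pads) lies 19 mm behind it; z points along the fingers, y is the line along which they close (so a half turn about z gives the same grasp; the last joint's range is limited). The gripper opens to 85 mm and grips with 20 to 120 N. Pads are 22 mm wide; open, the fingers measure 114 mm over their backs; the gripper's body (76 mm by 85 mm) begins 54 mm behind the grasp point. The pads swing forward as they close: fully open they stand 13 mm farther back than shut.
Start: joints at [1.116, 0.15, 1.437, -0, 1.554, -0.134], TCP at [0.181, 0.546, 0.231] pointing down, gripper open.
Joint ranges: [-2.8, 2.8], [-0.68, 2.1], [0.12, 2.68], [-1.39, 4.53], [0.16, 2.79], [-2.81, 2.81]. Speed limits (rad/s): [1.89, 1.89, 2.22, 3.01, 3.01, 3.01].

## Interface

Orientations are given as a unit quaternion [x, y, z, w].
In Python, from station import env gives the robot as it stands.
- The arm moves only by the tool drive_tool, never from a script. Its argument "moves" is a list of rows, each an object of numbers: "tx", "ty", "tz": the shift along the tool's x, y, z in cm; "turn": the turn about the tool's z in degrees. In form: [{"tx": .., "ty": .., "tz": .., "turn": ..}, ...]. A call has 1 to 20 rows; each row shifts and turns the commanded pose from where the row before left it, along the tool's axes as they then stand; what a row does not reach is not made up. A row lasts 1/10 s, in which the tool goes at most 50 mm and 8.59 degrees, less where a joint would pass 70% of its speed; a pose out of reach is approached as far as the arm can. A call is refused whole if a number of a shift passes 5 or a number of a turn 8.59, either way. A call with a gripper value outside its range is refused whole. "hand" is the closure, from -1 (fully open) to 1 (shut), set as the call begins (left out, the last holds). The fingers move at their own pace and stop on an object; the grip force is fixed at half the most. Time passes only in rows, so rows that do not move let the fingers close. It gives the time, the measured TCP pose, the force, the opening and the grip force at its end, in the units of the state.
- env.get_obs(): the state, without advancing time (a new reading comes with each control period).
- env.get_image(name): name is "side" or "top" or "wrist"; returns a dict with "pixels" (384x512x3 uint8, blue, green, red), "K" (3x3 intrinsics, pixels), "cam_to_world" (4x4, takes a point from camera to world coordinates). Camera axes: x right, y down, z forward; pixel columns grow to the right and rows downward; lengths in m; the calibration is good to about 2 mm. A picture is of the moment at which its call begins. There is no depth.
- env.sign_off(): hands the job in; it is judged then, once.
Trained networks look in a picture, given as the dict that the camera call returned (one of the last four; its "shot" number tells which), for a name from the list of things; names that differ only in an ending like _2 or _b are one class to them, and where a whole thing is asked for, a point or a joint stands for the part that bears it (a point fixed in the world has none). Each returns a list of dicts, best first, with "p" (0 to 1); they miss things now and then, are a little off and sometimes report something else, mostly with a low value. They report only what shows in the picture. A call takes as long as a camera call. They do not tell look-alikes from the thing itself.
- env.regions_of(label, picture): "region" (384x512 bool, what is visible of it) and "rect" ([centre column, centre row, width, height] in pixels, round what is visible of it).
The state is a dict: "clock": time; "joint_pos": joint angles; "joint_velocities": joint speeds; "joint_efforts": joint torques, N m; "tool_pos": TCP position; "tcp_rot": TCP orientation; "ft_force": force on the tool from outside, world axes, zero at the start; "moment": the same for the moment, N m; "width": finger opening in m; "grip_force": force on a finger pad.
Only numpy, scipy, OpenCV 4.12 (cv2) and the standard library are available. Lean on these libraries where they do the work, as an engineer would, in place of code of your own. Each camera call takes 0.05 s, during which the arm holds its last target. There are 200 camera calls.

## Task

Take the scraper block and wipe the three curls of bark off the wooden sorting board with it, keep it in hand until all are off, then set the block down on the worktop clear of the board. Next pick up the steel wear plate by its wooden grip bar and tuck its front edge (the long edge farther from the bar) squarely under the board's hinged aluminium lap, a good 15 mm in along the whole edge and with both front corners covered, without lifting the lap and without disturbing the jar, packet or brass weight. Finish while still gripping the plate by its bar and pressing it firmly flat on the board, as if for someone to drive its pins: do not let go.

Things in the scene. Friction and masses are not known exactly. Their poses are not given: they have to be found in the camera images.
- board: Fixed light wooden sorting board on the worktop, 260 (x) x 240 (y) x 10 mm, dark inlaid bands at its y ends. Origin: centre of its underside. Its +x side, away from the robot, carries a dark steel hinge rail (x 108 to 130, y -105 to 105, top 27 mm above the worktop) and the lap. The chips lie on its open part, x from -70 to 25.
- lap (a joint): Hinge of the aluminium lap, rad: 0 = down on its rest (a stop and a light spring keep it there); grows as its lip is lifted, 0.10 is too much. The lap is a strip 3 mm thick and 190 mm wide (board y -95 to 95), from its hinge at board x = 105 mm toward -x to its lip at x = 54. Its underside is 8 mm above the board's top (18 mm above the worktop); the mouth is wider, see lip.
- lip (a point): Point on the board's top, fixed to the board, below the middle of the lap's lip (board x = 55, y = 0, z = 10 mm). Axes as the board's. The last 12 mm of the lap flare up to the lip, so the mouth here is about 11 mm high; the lip's upper edge is about 27 mm above the worktop.
- plate: Loose flat steel wear plate, 100 (x) x 150 (y) x 5 mm, about 0.3 kg, first lying flat on the worktop. Origin: centre of its underside. Its front edge is at +x (50 mm from the origin): that edge goes under the lap, plate +x along board +x. A dark wooden grip bar stands on it at x = -20 mm: 14 mm thick (x), 80 mm long (y), its top 40 mm above the plate's underside.
- corner_left (a point): Front left corner of the plate, on its top face (plate x = 50, y = 75, z = 5 mm).
- corner_right (a point): Front right corner of the plate, on its top face (plate x = 50, y = -75, z = 5 mm).
- grip_bar (a point): Middle of the top of the plate's grip bar (plate x = -20, y = 0, z = 40 mm).
- scraper: Loose scraper block of brown wood with a thin brass line and a black rubber foot, standing upright on the worktop: 110 mm long (its x) x 24 mm thick (its y, the way to grip it) x 60 mm high, 0.15 kg; the foot is 16 mm thick and 12 mm high. Origin: centre of its underside. Gripped in the upper half, the fingertips stay above the chips.
- chip_1: Loose curl of bark on the board, 25 x 31 x 16 mm high, 12 g. Origin: centre of its underside.
- chip_2: Loose curl of bark on the board, 27 x 28 x 19 mm high, 12 g. Origin: centre of its underside.
- chip_3: Loose curl of bark on the board, 25 x 31 x 16 mm high, 12 g. Origin: centre of its underside.
- jar: Glass jar of herbs with a dark lid, 61 mm across, 91 mm high, right of the board's far end. Bystander. Origin: centre of its underside.
- packet: Brown paper packet tied with string, 79 x 86 x 34 mm, left of the board's far end. Bystander. Origin: centre of its underside.
- weight: Brass balance weight with a knob, 25 mm across, 34 mm high, left of the board. Bystander. Origin: centre of its underside.
Mind the look-alikes: they are no part of the job. Of the things like the plate, leave any that is purple; of the rest the larger one is meant.

How it is judged:
On the way, in this order (a step that is already met when the one before it is completed fails the run):
1. all three bark chips are off the board while the scraper block is in the hand ((x of chip_1 in the frame of board below -0.13 m or x of chip_1 in the frame of board above 0.13 m or y of chip_1 in the frame of board below -0.12 m or y of chip_1 in the frame of board above 0.12 m) and (x of chip_2 in the frame of board below -0.13 m or x of chip_2 in the frame of board above 0.13 m or y of chip_2 in the frame of board below -0.12 m or y of chip_2 in the frame of board above 0.12 m) and (x of chip_3 in the frame of board below -0.13 m or x of chip_3 in the frame of board above 0.13 m or y of chip_3 in the frame of board below -0.12 m or y of chip_3 in the frame of board above 0.12 m) and contact force between the fingers and scraper above 1 N), for 0.1 s.
2. the scraper block is let go, off the board ((x of scraper in the frame of board below -0.13 m or x of scraper in the frame of board above 0.13 m or y of scraper in the frame of board below -0.12 m or y of scraper in the frame of board above 0.12 m) and height (world z) of scraper below 0.03 m and contact force between the fingers and scraper below 0.1 N), for 0.1 s.
3. the plate is in the hand and its front edge is under the lap (x of each of corner_left, corner_right in the frame of board above 0.07 m and y of corner_left in the frame of board between -0.095 and 0.095 m and z of corner_left in the frame of board between 0.012 and 0.018 m and y of corner_right in the frame of board between -0.095 and 0.095 m and z of corner_right in the frame of board between 0.012 and 0.018 m and contact force between the fingers and plate above 1 N), for 0.1 s.
At the end, for the whole second after the job is handed in: Chips and block off the board, block on the worktop. Both front corners of the plate 15 mm or more past the lip, under the lap and between its ends; plate flat (0.03 rad, 3 mm), lap down (under 0.03 rad); fingers hold the plate and press it on the board with over 6 N (its weight is about 3 N) ((x of chip_1 in the frame of board below -0.13 m or x of chip_1 in the frame of board above 0.13 m or y of chip_1 in the frame of board below -0.12 m or y of chip_1 in the frame of board above 0.12 m) and (x of chip_2 in the frame of board below -0.13 m or x of chip_2 in the frame of board above 0.13 m or y of chip_2 in the frame of board below -0.12 m or y of chip_2 in the frame of board above 0.12 m) and (x of chip_3 in the frame of board below -0.13 m or x of chip_3 in the frame of board above 0.13 m or y of chip_3 in the frame of board below -0.12 m or y of chip_3 in the frame of board above 0.12 m) and x of each of corner_left, corner_right in the frame of board above 0.07 m and y of corner_left in the frame of board between -0.095 and 0.095 m and z of corner_left in the frame of board between 0.012 and 0.018 m and y of corner_right in the frame of board between -0.095 and 0.095 m and z of corner_right in the frame of board between 0.012 and 0.018 m and angle between plate's own z axis and vertical below 0.03 rad and z of plate in the frame of board below 0.013 m and value of joint lap below 0.03 rad and contact force between plate and board above 6 N and contact force between the fingers and plate above 2 N and (x of scraper in the frame of board below -0.13 m or x of scraper in the frame of board above 0.13 m or y of scraper in the frame of board below -0.12 m or y of scraper in the frame of board above 0.12 m) and height (world z) of scraper below 0.03 m); the arm keeps its last pose, push and grip.
It fails at once if the hinged lap is lifted (more than 0.10 rad, about 5 mm at its lip) (value of joint lap above 0.1 rad).
It fails at once if the jar is disturbed (moved more than 20 mm) (distance of jar from where it was at the start of the episode above 0.02 m).
It fails at once if the paper packet is disturbed (moved more than 20 mm) (distance of packet from where it was at the start of the episode above 0.02 m).
It fails at once if the brass weight is disturbed (moved more than 20 mm) (distance of weight from where it was at the start of the episode above 0.02 m).
It fails at once if a bark chip is pushed with the fingers instead of the block (contact force between the fingers and chip_1 above 1 N or contact force between the fingers and chip_2 above 1 N or contact force between the fingers and chip_3 above 1 N).
It also fails if it takes over 72 s, if anything falls off the work surface, if the arm or the gripper's body presses on something with over 40 N, if the wrist force passes 120 N, or if a joint passes its speed limit or range.

## Working session

There is one attempt and no reset: what is moved stays moved. The work goes in short steps, Python scripts to look and compute and a tool call to move; the robot and the scene stay as the last step left them, time stands still between calls to the robot, and variables do not carry over. Pictures are saved under pics/ and viewed, at most 10 in all, crops included, and the job is handed in when it is done.

Besides the shell and the picture viewer there is one more tool, called after "Call:" in YAML: its name, and indented under it one key for each argument. drive_tool: Moves the arm, as the interface text tells. Its arguments: {"type":"object","properties":{"moves":{"type":"array"},"hand":{"type":"number"}},"required":["moves"]}

```bash
mkdir -p pics; ls; cat > h.py <<'E'
import numpy as np, cv2
from station import env
from scipy.spatial.transform import Rotation as R
def ray(im,u,v):
    K=np.array(im["K"]);T=np.array(im["cam_to_world"])
    d=T[:3,:3]@np.linalg.solve(K,[u,v,1.0]);return T[:3,3],d
def onz(im,u,v,z):
    o,d=ray(im,u,v);return (o+d*(z-o[2])/d[2])
def proj(im,p):
    K=np.array(im["K"]);T=np.linalg.inv(np.array(im["cam_to_world"]))
    c=(T[:3,:3]@np.array(p).T).T+T[:3,3];q=(K@c.T).T;return q[:,:2]/q[:,2:]
def save(im,n):cv2.imwrite("pics/"+n+".png",im["pixels"])
def st():
    o=env.get_obs();print("t",round(o["clock"],2),"tcp",np.round(o["tool_pos"],4),"R",np.round(R.from_quat(o["tcp_rot"]).as_matrix(),3).tolist(),"F",np.round(o["ft_force"],1),"w",round(o["width"],4),"g",np.round(o["grip_force"],1),"q",np.round(o["joint_pos"],2));return o
E
python3 - <<'E'
from h import *
st()
a=env.get_image("top");b=env.get_image("side")
cv2.imwrite("pics/a.png",a["pixels"]);save(b,"b")
for nm,im in(("top",a),("side",b)):
    print(nm,np.round(im["cam_to_world"],3).tolist(),im["K"][0][0])
    for l in["board","plate","scraper","chip_1","jar","packet","weight","lap"]:
        for r in env.regions_of(l,im)[:4]:
            c,_=0,0
            m=r["region"].astype(np.uint8);ys,xs=np.nonzero(m)
            print(nm,l,round(r["p"],2),np.round(r["rect"],0).tolist(),m.sum(),np.round(onz(im,xs.mean(),ys.mean(),0.01),3)[:2])
E
```

```text
pics
t 0.0 tcp [0.1812 0.5454 0.2307] R [[-0.949, 0.315, -0.001], [0.315, 0.949, -0.001], [0.0, -0.001, -1.0]] F [ 0.2 -1.  -0.4] w 0.0855 g 0.0 q [ 1.12  0.15  1.44  0.    1.55 -0.13]
top [[-0.03, -0.982, 0.188, 0.211], [-0.999, 0.032, 0.007, -0.033], [-0.013, -0.188, -0.982, 1.562], [0.0, 0.0, 0.0, 1.0]] 428.90261023294096
top board 0.79 [277.0, 177.0, 70.0, 75.0] 4392 [ 0.579 -0.102]
top plate 0.91 [199.0, 259.0, 36.0, 38.0] 682 [0.279 0.191]
top plate 0.86 [242.0, 243.0, 32.0, 21.0] 606 [0.347 0.041]
top plate 0.63 [199.0, 210.0, 26.0, 45.0] 1085 [0.457 0.183]
top scraper 0.66 [362.0, 199.0, 11.0, 32.0] 283 [ 0.478 -0.402]
top scraper 0.51 [334.0, 143.0, 19.0, 23.0] 301 [ 0.698 -0.313]
top jar 0.17 [203.0, 212.0, 26.0, 44.0] 1071 [0.456 0.183]
top packet 0.89 [162.0, 156.0, 21.0, 19.0] 444 [0.665 0.337]
top lap 0.94 [277.0, 156.0, 55.0, 20.0] 681 [ 0.664 -0.098]
side [[0.998, -0.047, 0.041, 0.458], [-0.058, -0.467, 0.882, -0.936], [-0.022, -0.883, -0.469, 0.557], [0.0, 0.0, 0.0, 1.0]] 372.58793809519335
side board 0.81 [303.0, 232.0, 107.0, 66.0] 5106 [ 0.583 -0.121]
side board 0.28 [252.0, 185.0, 43.0, 17.0] 702 [0.462 0.173]
side plate 0.9 [253.0, 184.0, 46.0, 21.0] 685 [0.463 0.175]
side plate 0.83 [198.0, 188.0, 36.0, 21.0] 428 [0.288 0.182]
side scraper 0.98 [264.0, 305.0, 60.0, 29.0] 1613 [ 0.479 -0.373]
side chip_1 0.67 [300.0, 236.0, 10.0, 14.0] 96 [ 0.587 -0.147]
side chip_1 0.65 [332.0, 227.0, 34.0, 40.0] 838 [ 0.672 -0.09 ]
side chip_1 0.44 [300.0, 227.0, 11.0, 13.0] 64 [ 0.589 -0.086]
side jar 0.69 [363.0, 263.0, 29.0, 51.0] 1205 [ 0.708 -0.253]
side packet 0.54 [305.0, 163.0, 24.0, 13.0] 292 [0.671 0.344]
side lap 0.83 [332.0, 226.0, 27.0, 38.0] 751 [ 0.672 -0.094]
side lap 0.36 [253.0, 183.0, 44.0, 19.0] 634 [0.463 0.172]
```

```bash
python3 - <<'E'
import cv2,numpy as np
a=cv2.imread("pics/a.png");b=cv2.imread("pics/b.png")
cv2.imwrite("pics/a2.png",cv2.resize(a[110:310,130:395],None,fx=3,fy=3,interpolation=cv2.INTER_CUBIC))
cv2.imwrite("pics/b2.png",cv2.resize(b[150:340,150:400],None,fx=3.1,fy=3.1,interpolation=cv2.INTER_CUBIC))
E
```

```text
(no output)
```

View pics/a2.png

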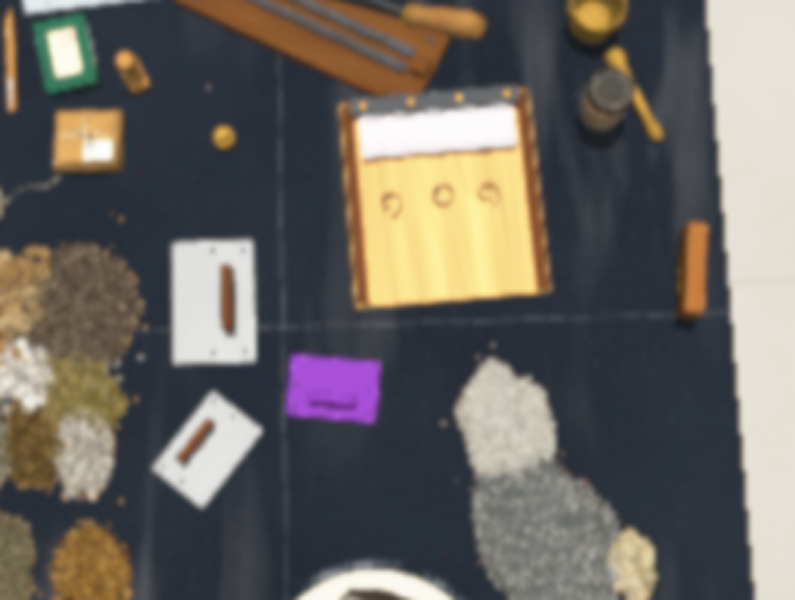

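View pics/b2.png

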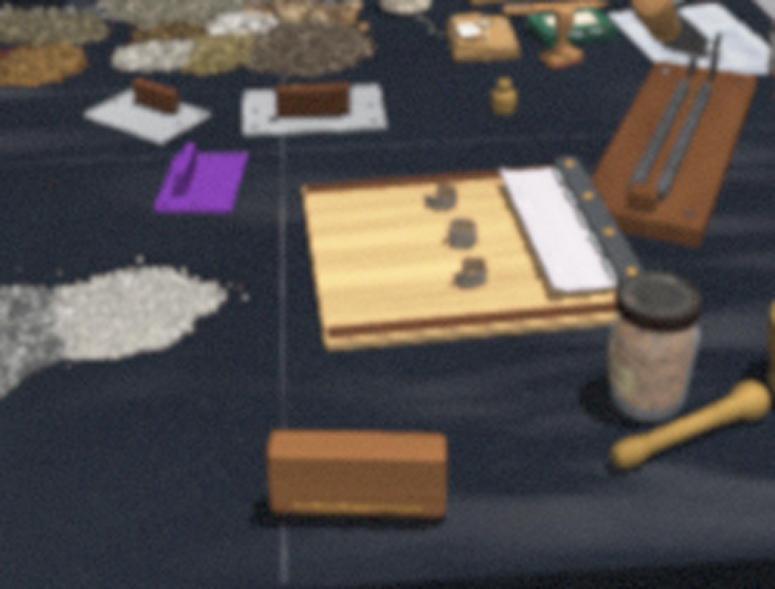

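The top picture shows three plate-like things: a large white one at (199,210), a small white one at (199,259) and a purple one at (242,243). The large white one is meant, because it isn't purple and is the larger of the other two. Its bar is on the −y side, so its front edge faces world +y. The three chips lie in a row at about (260,178), (278,175) and (293,174). The scraper is at (362,199). Next I fit poses.

```bash
cat >> h.py <<'E'
from scipy.optimize import minimize
def box(x0,x1,y0,y1,z0,z1):return np.array([[x,y,z] for x in(x0,x1) for y in(y0,y1) for z in(z0,z1)])
M={"board":[box(-.13,.13,-.12,.12,0,.01),box(.108,.13,-.105,.105,0,.027)],
"scraper":[box(-.055,.055,-.012,.012,.012,.06),box(-.055,.055,-.008,.008,0,.06)],
"plate":[box(-.05,.05,-.075,.075,0,.005),box(-.027,-.013,-.04,.04,0,.04)]}
def world(p,P,z0=0):
    c,s=np.cos(p[2]),np.sin(p[2]);return np.c_[p[0]+c*P[:,0]-s*P[:,1],p[1]+s*P[:,0]+c*P[:,1],z0+P[:,2]]
def sil(im,p,parts,z0,S=4):
    m=np.zeros((384*S,512*S),np.uint8)
    for P in parts:
        q=(proj(im,world(p,P,z0))+.5)*S
        cv2.fillConvexPoly(m,cv2.convexHull(np.round(q).astype(np.int32)),1)
    return cv2.resize(m.astype(np.float32),(512,384),interpolation=cv2.INTER_AREA)
def fit(name,views,p0,z0=0):
    f=lambda p:sum(1-np.minimum(s:=sil(im,p,M[name],z0),m).sum()/np.maximum(s,m).sum() for im,m in views)
    best=None
    for d in(.02,.006):
        p0=minimize(f,p0,method="Nelder-Mead",options=dict(initial_simplex=np.array(p0)+np.r_[np.zeros((1,3)),np.diag([d,d,d*5])],xatol=2e-4,fatol=1e-4)).x
    return p0,f(p0)
def near(name,im,xy,z=.01):
    return min(env.regions_of(name,im),key=lambda r:np.hypot(*(onz(im,r["rect"][0],r["rect"][1],z)[:2]-xy)))["region"].astype(np.float32)
E
python3 - <<'E'
from h import *
a=env.get_image("top");b=env.get_image("side")
for n,p0 in(("board",[.58,-.1,0]),("scraper",[.478,-.38,0]),("plate",[.46,.18,1.57])):
    V=[(im,near(n,im,np.array(p0[:2]))) for im in(a,b)]
    for W in(V,V[:1],V[1:]):
        p,e=fit(n,W,p0);print(n,np.round(p,4),round(e,3))
for im in(a,b):
  for r in env.regions_of("chip_1",im): print(np.round(r["rect"]),round(r["p"],2),np.round(onz(im,r["rect"][0],r["rect"][1],.018),3))
print([np.round(onz(a,u,v,.018),3)[:2] for u,v in((260.5,177.7),(277.7,175),(292.7,174.3))])
E
```

```text
board [ 0.5825 -0.1013  0.0587] 0.118
board [ 0.5816 -0.1017  0.0584] 0.02
board [ 0.585  -0.0994  0.0625] 0.082
scraper [ 0.4776 -0.3953 -0.0994] 0.267
scraper [ 0.4706 -0.3952 -0.1396] 0.203
scraper [ 0.4786 -0.3948 -0.0874] 0.043
plate [0.4593 0.1844 1.5716] 0.153
plate [0.4585 0.1835 1.575 ] 0.034
plate [0.4628 0.1884 1.5847] 0.081
[294. 214.  11.   6.] 0.64 [ 0.579 -0.042  0.018]
[299. 228.  12.  11.] 0.59 [ 0.584 -0.116  0.018]
[302. 236.  10.  10.] 0.51 [ 0.587 -0.156  0.018]
[array([ 0.571, -0.039]), array([ 0.58 , -0.103]), array([ 0.58 , -0.159])]
```

```bash
cat >> h.py <<'E'
def plan(xyz,xang):
    """xang: wanted world angle (deg) of tool x axis. prints turn and shift (cm) after the turn"""
    o=env.get_obs();m=R.from_quat(o["tcp_rot"]).as_matrix()
    cur=np.degrees(np.arctan2(m[1,0],m[0,0]));d=(xang-cur+180)%360-180
    d1=np.radians(cur+d);X=np.array([np.cos(d1),np.sin(d1),0]);Z=np.array([0,0,-1]);Y=np.cross(Z,X)
    v=(np.array(xyz)-o["tool_pos"])*100
    print("turn",round(-d,2),"tx,ty,tz",np.round([v@X,v@Y,v@Z],2),"q6",round(o["joint_pos"][5],2))
E
python3 -c "
from h import *
plan([.478,-.395,.23],174.8)"
```

```text
turn -13.18 tx,ty,tz [-38.07 -90.99   0.13] q6 -0.13
```

Call:
drive_tool:
  moves:
    - {"turn":-6.6}
    - {"turn":-6.6}
    - {"tx":-1.45,"ty":-3.5}
    - {"tx":-1.45,"ty":-3.5}
    - {"tx":-1.45,"ty":-3.5}
    - {"tx":-1.45,"ty":-3.5}
    - {"tx":-1.45,"ty":-3.5}
    - {"tx":-1.45,"ty":-3.5}
    - {"tx":-1.45,"ty":-3.5}
    - {"tx":-1.45,"ty":-3.5}
    - {"tx":-1.45,"ty":-3.5}
    - {"tx":-1.45,"ty":-3.5}
    - {"tx":-1.45,"ty":-3.5}
    - {"tx":-1.45,"ty":-3.5}
    - {"tx":-1.45,"ty":-3.5}
    - {"tx":-1.45,"ty":-3.5}
    - {"tx":-1.45,"ty":-3.5}
    - {"tx":-1.45,"ty":-3.5}
    - {"tx":-1.45,"ty":-3.5}
    - {"tx":-1.45,"ty":-3.5}
  hand: -1

```text
invalid input at $.moves[0]: expected keys tx, ty, tz, turn
```

Call:
drive_tool:
  moves:
    - {"tx":-1.5,"ty":-3.5}
    - {"tx":-1.5,"ty":-3.5}
    - {"tx":-1.5,"ty":-3.5}
    - {"tx":-1.5,"ty":-3.5}
    - {"tx":-1.5,"ty":-3.5}
    - {"tx":-1.5,"ty":-3.5}
    - {"tx":-1.5,"ty":-3.5}
    - {"tx":-1.5,"ty":-3.5}
    - {"tx":0}

```text
invalid input at $.moves[0]: expected keys tx, ty, tz, turn
```

```bash
python3 - <<'E'
from h import *
st()
w=env.get_image("wrist");save(w,"w1")
print(np.round(w["cam_to_world"],3).tolist())
for l in("scraper","chip_1","board"):
  for r in env.regions_of(l,w): print(l,np.round(r["rect"]),round(r["p"],2))
  if l=="scraper":
    m=near(l,w,np.array([.478,-.395]),.03);print(fit(l,[(w,m)],[.478,-.395,-.09]))
plan([.478,-.395,.05],174.8)
E
```

```text
t 1.4 tcp [0.1813 0.5457 0.2313] R [[-0.949, 0.315, 0.0], [0.315, 0.949, -0.0], [-0.0, -0.0, -1.0]] F [-0.4 -0.4  0.1] w 0.0854 g 0.0 q [ 1.12  0.15  1.44 -0.    1.55 -0.13]
[[0.315, 0.898, 0.306, 0.101], [0.949, -0.298, -0.102, 0.572], [-0.001, 0.323, -0.946, 0.373], [0.0, 0.0, 0.0, 1.0]]Traceback (most recent call last):
  File "<stdin>", line 8, in <module>
  File "h.py", line 35, in near
    return min(env.regions_of(name,im),key=lambda r:np.hypot(*(onz(im,r["rect"][0],r["rect"][1],z)[:2]-xy)))["region"].astype(np.float32)
           ~~~^^^^^^^^^^^^^^^^^^^^^^^^^^^^^^^^^^^^^^^^^^^^^^^^^^^^^^^^^^^^^^^^^^^^^^^^^^^^^^^^^^^^^^^^^^^^^^
ValueError: min() iterable argument is empty
```

View pics/w1.png

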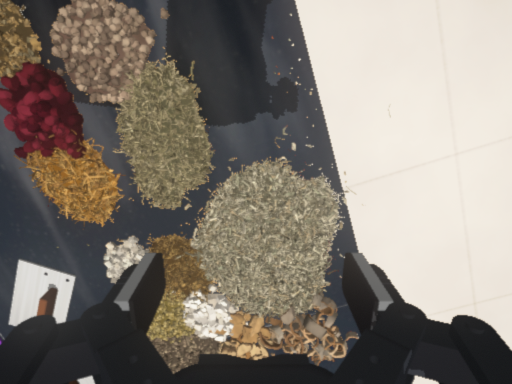

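The move was refused because every key must be in each row. This picture is still the start view, with the plate bar just visible at (45,300).

Call:
drive_tool:
  moves:
    - {"tx":0,"ty":0,"tz":0,"turn":-6.6}
    - {"tx":0,"ty":0,"tz":0,"turn":-6.6}
    - {"tx":-1.45,"ty":-3.5,"tz":0,"turn":0}
    - {"tx":-1.45,"ty":-3.5,"tz":0,"turn":0}
    - {"tx":-1.45,"ty":-3.5,"tz":0,"turn":0}
    - {"tx":-1.45,"ty":-3.5,"tz":0,"turn":0}
    - {"tx":-1.45,"ty":-3.5,"tz":0,"turn":0}
    - {"tx":-1.45,"ty":-3.5,"tz":0,"turn":0}
    - {"tx":-1.45,"ty":-3.5,"tz":0,"turn":0}
    - {"tx":-1.45,"ty":-3.5,"tz":0,"turn":0}
    - {"tx":-1.45,"ty":-3.5,"tz":0,"turn":0}
    - {"tx":-1.45,"ty":-3.5,"tz":0,"turn":0}
    - {"tx":-1.45,"ty":-3.5,"tz":0,"turn":0}
    - {"tx":-1.45,"ty":-3.5,"tz":0,"turn":0}
    - {"tx":-1.45,"ty":-3.5,"tz":0,"turn":0}
    - {"tx":-1.45,"ty":-3.5,"tz":0,"turn":0}
    - {"tx":-1.45,"ty":-3.5,"tz":0,"turn":0}
    - {"tx":-1.45,"ty":-3.5,"tz":0,"turn":0}
    - {"tx":-1.45,"ty":-3.5,"tz":0,"turn":0}
    - {"tx":-1.45,"ty":-3.5,"tz":0,"turn":0}
  hand: -1

```text
clock: 3.55
tool_pos: [0.3845, -0.1071, 0.2315]
tcp_rot: [0.045, 0.999, -0.0, 0.0]
ft_force: [-0.5, 0.0, 1.4]
width: 0.0853
grip_force: 0.0
```

Call:
drive_tool:
  moves:
    - {"tx":-1.5,"ty":-3.5,"tz":0,"turn":0}
    - {"tx":-1.5,"ty":-3.5,"tz":0,"turn":0}
    - {"tx":-1.5,"ty":-3.5,"tz":0,"turn":0}
    - {"tx":-1.5,"ty":-3.5,"tz":0,"turn":0}
    - {"tx":-1.5,"ty":-3.5,"tz":0,"turn":0}
    - {"tx":-1.5,"ty":-3.5,"tz":0,"turn":0}
    - {"tx":-1.5,"ty":-3.5,"tz":0,"turn":0}
    - {"tx":-1.5,"ty":-3.5,"tz":0,"turn":0}
    - {"tx":0,"ty":0,"tz":0,"turn":0}
    - {"tx":0,"ty":0,"tz":0,"turn":0}

```text
clock: 4.55
tool_pos: [0.4784, -0.3954, 0.2306]
tcp_rot: [0.046, 0.999, 0.0, -0.0]
ft_force: [-0.2, 0.3, -0.5]
width: 0.0854
grip_force: 0.0
```

```bash
python3 - <<'E'
from h import *
st()
w=env.get_image("wrist");save(w,"w2")
print(np.round(w["cam_to_world"],3).tolist())
for l in("scraper","chip_1","board"):
  for r in env.regions_of(l,w):
    print(l,np.round(r["rect"]),round(r["p"],2))
    if l=="scraper": print(fit(l,[(w,r["region"].astype(np.float32))],[.478,-.395,-.09]))
plan([.478,-.395,.05],174.8)
E
```

```text
t 4.55 tcp [ 0.4784 -0.3954  0.2306] R [[-0.996, 0.091, -0.001], [0.091, 0.996, 0.001], [0.001, 0.001, -1.0]] F [-0.2  0.3 -0.5] w 0.0854 g 0.0 q [-0.81  0.25  1.32 -0.    1.57 -2.29]
[[0.091, 0.943, 0.321, 0.395], [0.996, -0.086, -0.029, -0.388], [0.0, 0.322, -0.947, 0.373], [0.0, 0.0, 0.0, 1.0]]
scraper [252. 166.  24. 111.] 0.62
(array([ 0.47620927, -0.39550271, -0.10736539]), np.float32(0.054901183))
chip_1 [498. 222.  27.  25.] 0.97
chip_1 [449. 224.  24.  26.] 0.61
board [452. 216. 120. 208.] 0.7
turn 0.06 tx,ty,tz [ 0.05 -0.09 18.19] q6 -2.29
```

View pics/w2.png

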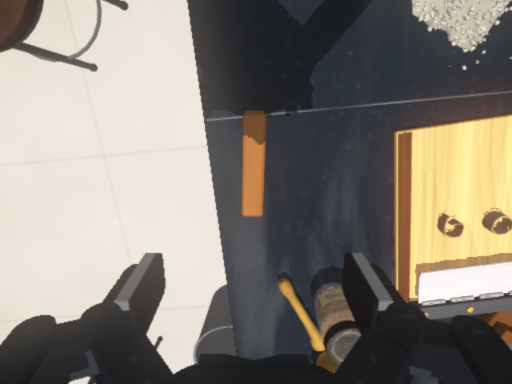

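Top of the scraper at (254,163), aligned and centred; table edge is at about column 220, so I'll put it down elsewhere.

Call:
drive_tool:
  moves:
    - {"tx":0,"ty":0,"tz":3,"turn":0}
    - {"tx":0,"ty":0,"tz":3,"turn":0}
    - {"tx":0,"ty":0,"tz":3,"turn":0}
    - {"tx":0,"ty":0,"tz":3,"turn":0}
    - {"tx":0,"ty":0,"tz":3,"turn":0}
    - {"tx":0,"ty":0,"tz":2.4,"turn":0}
    - {"tx":0,"ty":0,"tz":1.6,"turn":0}
    - {"tx":0,"ty":0,"tz":0.8,"turn":0}
    - {"tx":0,"ty":0,"tz":0,"turn":0}

```text
clock: 5.65
tool_pos: [0.4785, -0.3947, 0.0331]
tcp_rot: [0.045, 0.999, 0.0, -0.0]
ft_force: [-0.1, -0.7, -0.2]
width: 0.0853
grip_force: 0.0
```

Call:
drive_tool:
  moves:
    - {"tx":0,"ty":0,"tz":0,"turn":0}
    - {"tx":0,"ty":0,"tz":0,"turn":0}
    - {"tx":0,"ty":0,"tz":0,"turn":0}
    - {"tx":0,"ty":0,"tz":0,"turn":0}
    - {"tx":0,"ty":0,"tz":0,"turn":0}
    - {"tx":0,"ty":0,"tz":0,"turn":0}
    - {"tx":0,"ty":0,"tz":0,"turn":0}
    - {"tx":0,"ty":0,"tz":0,"turn":0}
    - {"tx":0,"ty":0,"tz":0,"turn":0}
    - {"tx":0,"ty":0,"tz":0,"turn":0}
  hand: 1

```text
clock: 6.65
tool_pos: [0.4788, -0.3953, 0.034]
tcp_rot: [0.045, 0.999, -0.0, 0.0]
ft_force: [-0.9, 0.7, 5.6]
width: 0.0231
grip_force: 59.3
```

```bash
python3 - <<'E'
from h import *
st()
c,s=np.cos(.059),np.sin(.059)
for bx,by in((-.012,.105),(-.012,-.15)):
  p=[.582+c*bx-s*by,-.101+s*bx+c*by];print(p)
  plan([*p,.15],180+3.4-.3)
E
```

```text
t 6.65 tcp [ 0.4788 -0.3953  0.034 ] R [[-0.996, 0.09, 0.001], [0.09, 0.996, -0.001], [-0.001, -0.001, -1.0]] F [-0.9  0.7  5.6] w 0.0231 g 59.3 q [-0.81  0.38  1.57 -0.    1.2  -2.29]
[np.float64(0.5638294734490156), np.float64(0.003109711193816908)]
turn -8.28 tx,ty,tz [-10.64  39.33 -11.6 ] q6 -2.29
[np.float64(0.5788657463606037), np.float64(-0.2514465900382057)]
turn -8.28 tx,ty,tz [-10.77  13.83 -11.6 ] q6 -2.29
```

Call:
drive_tool:
  moves:
    - {"tx":0,"ty":0,"tz":-2,"turn":0}
    - {"tx":0,"ty":0,"tz":-3.2,"turn":0}
    - {"tx":0,"ty":0,"tz":-3.2,"turn":0}
    - {"tx":0,"ty":0,"tz":-3.2,"turn":0}
    - {"tx":0,"ty":0,"tz":0,"turn":-4.2}
    - {"tx":0,"ty":0,"tz":0,"turn":-4.2}
    - {"tx":-0.9,"ty":3.36,"tz":0,"turn":0}
    - {"tx":-0.9,"ty":3.36,"tz":0,"turn":0}
    - {"tx":-0.9,"ty":3.36,"tz":0,"turn":0}
    - {"tx":-0.9,"ty":3.36,"tz":0,"turn":0}
    - {"tx":-0.9,"ty":3.36,"tz":0,"turn":0}
    - {"tx":-0.9,"ty":3.36,"tz":0,"turn":0}
    - {"tx":-0.9,"ty":3.36,"tz":0,"turn":0}
    - {"tx":-0.9,"ty":3.36,"tz":0,"turn":0}
    - {"tx":-0.9,"ty":3.36,"tz":0,"turn":0}
    - {"tx":-0.9,"ty":3.36,"tz":0,"turn":0}
    - {"tx":-0.9,"ty":3.36,"tz":0,"turn":0}
    - {"tx":-0.75,"ty":3.36,"tz":0,"turn":0}
    - {"tx":0,"ty":0,"tz":0,"turn":0}

```text
clock: 8.55
tool_pos: [0.5624, 0.0169, 0.1492]
tcp_rot: [-0.03, 1.0, 0.0, -0.0]
ft_force: [-0.7, -1.4, -1.5]
width: 0.0232
grip_force: 58.9
```

```bash
python3 - <<'E'
from h import *
st()
plan([.5633,.013,.0465],183.2)
w=env.get_image("wrist");a=env.get_image("side")
cv2.imwrite("pics/w3.png",np.hstack([w["pixels"][:, :512],cv2.resize(a["pixels"][150:342,230:400],None,fx=2,fy=2)])[:, :800] if 0 else cv2.resize(np.hstack([w["pixels"],cv2.resize(a["pixels"][150:342,230:400],None,fx=2,fy=2)]),None,fx=.93,fy=.93))
c,s=np.cos(.059),np.sin(.059)
for im in(w,a):
 for r in env.regions_of("chip_1",im):
  q=onz(im,r["rect"][0],r["rect"][1],.018)[:2]-[.582,-.101];print(np.round(r["rect"]),round(r["p"],2),np.round([c*q[0]+s*q[1],-s*q[0]+c*q[1]],3))
 for l in("lap","board"):
  for r in env.regions_of(l,im):
   v,u=np.nonzero(r["region"])
   print(l,round(r["p"],2),np.round(r["rect"]),[np.round(x,1) for x in cv2.minAreaRect(np.c_[u,v].astype(np.float32))[:2]])
E
```

```text
t 8.55 tcp [0.5624 0.0169 0.1492] R [[-0.998, -0.059, -0.0], [-0.059, 0.998, 0.001], [0.0, 0.001, -1.0]] F [-0.7 -1.4 -1.5] w 0.0232 g 58.9 q [-0.11  0.17  1.59  0.    1.39 -1.74]
turn 0.2 tx,ty,tz [-0.07 -0.39 10.27] q6 -1.74
[ 63. 192.  36.  38.] 0.93 [-0.003 -0.057]
[128. 196.  39.  36.] 0.89 [0.001 0.002]
[194. 192.  27.  34.] 0.64 [-0.003  0.064]
lap 0.97 [118. 274. 170.  46.] [array([116.5, 273. ]), array([169.,  46.])]
lap 0.74 [129. 179. 256. 276.] [array([127.5, 180. ]), array([255., 272.])]
board 0.87 [126. 181. 250. 269.] [array([127. , 180.5]), array([254., 271.])]
[252. 184.  45.  14.] 0.61 [-0.099  0.265]
[301. 237.   8.  11.] 0.59 [-0.004 -0.055]
[294. 213.  12.   4.] 0.58 [0.002 0.062]
lap 0.96 [330. 226.  31.  35.] [array([329.9, 222.8]), array([47. , 19.7])]
lap 0.49 [312. 164.  10.  16.] [array([311.5, 161.5]), array([11., 13.])]
board 0.87 [304. 230. 109.  64.] [array([303. , 230.8]), array([ 55.1, 106.6])]
```

View pics/w3.png

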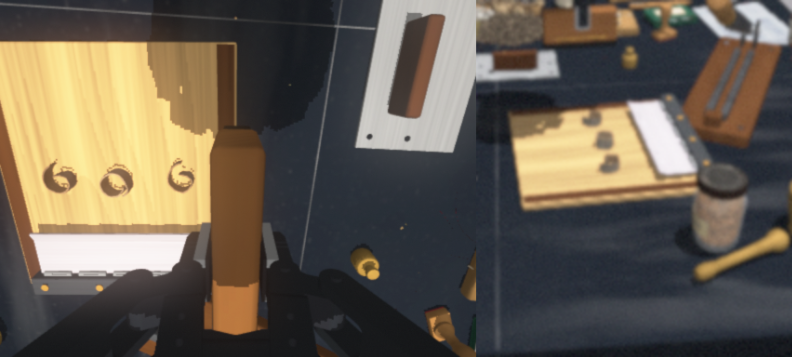

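Wrist view: chips at about (63,192), (128,196) and (194,192) in full pixels, all at board x≈0. The block in hand hangs left of them, aligned with the board. I lower it beside them.

Call:
drive_tool:
  moves:
    - {"tx":0,"ty":0,"tz":3,"turn":0}
    - {"tx":0,"ty":0,"tz":3,"turn":0}
    - {"tx":0,"ty":0,"tz":2.4,"turn":0}
    - {"tx":0,"ty":0,"tz":1.2,"turn":0}
    - {"tx":0,"ty":0,"tz":0.6,"turn":0}
    - {"tx":0,"ty":0,"tz":0,"turn":0}
    - {"tx":0,"ty":0,"tz":0,"turn":0}

```text
clock: 9.65
tool_pos: [0.5629, 0.0133, 0.0484]
tcp_rot: [-0.028, 1.0, -0.0, 0.001]
ft_force: [0.2, 0.6, -0.7]
width: 0.023
grip_force: 59.0
```

```bash
python3 - <<'E'
from h import *
st()
w=env.get_image("wrist");a=env.get_image("side")
cv2.imwrite("pics/w4.png",cv2.resize(np.hstack([w["pixels"],cv2.resize(a["pixels"][170:266,255:340],None,fx=4,fy=4,interpolation=cv2.INTER_CUBIC)]),None,fx=.93,fy=.93))
E
```

```text
t 9.65 tcp [0.5629 0.0133 0.0484] R [[-0.998, -0.056, 0.001], [-0.056, 0.998, -0.0], [-0.001, -0.0, -1.0]] F [ 0.2  0.6 -0.7] w 0.023 g 59.0 q [-0.11  0.25  1.7  -0.    1.19 -1.74]
```

View pics/w4.png

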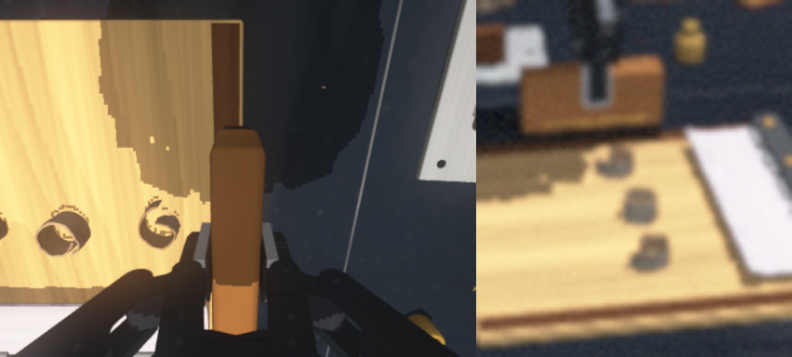

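The block stands at the left edge, ahead of all three chips. Next: lower slightly and sweep towards −y.

Call:
drive_tool:
  moves:
    - {"tx":0,"ty":-0.3,"tz":0.25,"turn":0}
    - {"tx":0,"ty":-1,"tz":0,"turn":0}
    - {"tx":0,"ty":-1.3,"tz":0,"turn":0}
    - {"tx":0,"ty":-1.3,"tz":0,"turn":0}
    - {"tx":0,"ty":-1.3,"tz":0,"turn":0}
    - {"tx":0,"ty":-1.3,"tz":0,"turn":0}
    - {"tx":0,"ty":-1.3,"tz":0,"turn":0}
    - {"tx":0,"ty":-1.3,"tz":0,"turn":0}
    - {"tx":0,"ty":-1.3,"tz":0,"turn":0}
    - {"tx":0,"ty":-1.3,"tz":0,"turn":0}
    - {"tx":0,"ty":-1.3,"tz":0,"turn":0}
    - {"tx":0,"ty":-1.3,"tz":0,"turn":0}

```text
clock: 10.95
tool_pos: [0.5703, -0.1304, 0.0448]
tcp_rot: [-0.028, 1.0, -0.0, -0.0]
ft_force: [0.1, -0.1, -2.0]
width: 0.0231
grip_force: 59.0
```

Call:
drive_tool:
  moves:
    - {"tx":0,"ty":-1.3,"tz":0,"turn":0}
    - {"tx":0,"ty":-1.3,"tz":0,"turn":0}
    - {"tx":0,"ty":-1.3,"tz":0,"turn":0}
    - {"tx":0,"ty":-1.3,"tz":0,"turn":0}
    - {"tx":0,"ty":-1.3,"tz":0,"turn":0}
    - {"tx":0,"ty":-1.3,"tz":0,"turn":0}
    - {"tx":0,"ty":-1.3,"tz":0,"turn":0}
    - {"tx":0,"ty":-1,"tz":0,"turn":0}
    - {"tx":0,"ty":-1,"tz":0,"turn":0}
    - {"tx":0,"ty":-0.8,"tz":0,"turn":0}
    - {"tx":0,"ty":0,"tz":0,"turn":0}
    - {"tx":0,"ty":0,"tz":0,"turn":0}

```text
clock: 12.15
tool_pos: [0.5783, -0.2494, 0.0468]
tcp_rot: [-0.028, 1.0, -0.001, 0.002]
ft_force: [-0.3, 1.3, 15.5]
width: 0.023
grip_force: 61.0
```

```bash
python3 - <<'E'
from h import *
st()
w=env.get_image("wrist");a=env.get_image("side")
cv2.imwrite("pics/w5.png",cv2.resize(np.hstack([w["pixels"],cv2.resize(a["pixels"][170:298,255:370],None,fx=3,fy=3,interpolation=cv2.INTER_CUBIC)]),None,fx=.93,fy=.93))
c,s=np.cos(.059),np.sin(.059)
for im in(w,a):
 for r in env.regions_of("chip_1",im):
  q=onz(im,r["rect"][0],r["rect"][1],.01)[:2]-[.582,-.101];print(np.round(r["rect"]),round(r["p"],2),np.round([c*q[0]+s*q[1],-s*q[0]+c*q[1]],3))
E
```

```text
t 12.15 tcp [ 0.5783 -0.2494  0.0468] R [[-0.998, -0.056, 0.004], [-0.056, 0.998, -0.002], [-0.004, -0.002, -1.0]] F [-0.3  1.3 15.5] w 0.023 g 61.0 q [-0.53  0.38  1.53  0.    1.22 -2.16]
[189. 242.  46.  47.] 0.96 [-0.001 -0.189]
[217. 231.  11.  33.] 0.67 [-0.009 -0.171]
[309. 268.  14.  11.] 0.53 [-0.008 -0.169]
```

View pics/w5.png

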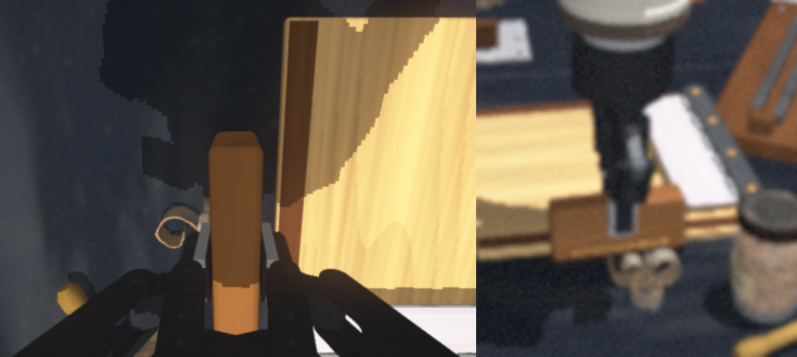

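Chips are off the right edge, one at wrist (189,242), piled against the block. The block is riding on one of them (15 N upward). I lift straight up and look.

Call:
drive_tool:
  moves:
    - {"tx":0,"ty":0,"tz":-0.5,"turn":0}
    - {"tx":0,"ty":0,"tz":-1,"turn":0}
    - {"tx":0,"ty":0,"tz":-2,"turn":0}
    - {"tx":0,"ty":0,"tz":-3,"turn":0}
    - {"tx":0,"ty":0,"tz":-3,"turn":0}
    - {"tx":0,"ty":0,"tz":0,"turn":0}
    - {"tx":0,"ty":0,"tz":0,"turn":0}

```text
clock: 13.05
tool_pos: [0.5771, -0.2484, 0.1405]
tcp_rot: [-0.028, 1.0, -0.0, 0.0]
ft_force: [0.2, -0.2, -1.4]
width: 0.0233
grip_force: 58.9
```

```bash
python3 - <<'E'
from h import *
st()
w=env.get_image("wrist");a=env.get_image("side");t=env.get_image("top")
cv2.imwrite("pics/w6.png",cv2.resize(np.hstack([w["pixels"],cv2.resize(a["pixels"][170:298,255:370],None,fx=3,fy=3,interpolation=cv2.INTER_CUBIC)]),None,fx=.93,fy=.93))
c,s=np.cos(.059),np.sin(.059)
for im in(w,a,t):
 for r in env.regions_of("chip_1",im):
  q=onz(im,r["rect"][0],r["rect"][1],.008)[:2]-[.582,-.101];print(np.round(r["rect"]),round(r["p"],2),np.round([c*q[0]+s*q[1],-s*q[0]+c*q[1]],3))
E
```

```text
t 13.05 tcp [ 0.5771 -0.2484  0.1405] R [[-0.998, -0.056, 0.001], [-0.056, 0.998, -0.001], [-0.001, -0.001, -1.0]] F [ 0.2 -0.2 -1.4] w 0.0233 g 58.9 q [-0.53  0.3   1.44 -0.    1.4  -2.16]
[208. 198.  30.  31.] 0.61 [ 0.003 -0.19 ]
[225. 227.   7.  24.] 0.56 [ 0.032 -0.174]
[309. 266.  14.  13.] 0.53 [-0.006 -0.16 ]
[315. 275.  13.  13.] 0.48 [ 0.001 -0.192]
[326. 266.  15.  12.] 0.41 [ 0.034 -0.166]
```

View pics/w6.png

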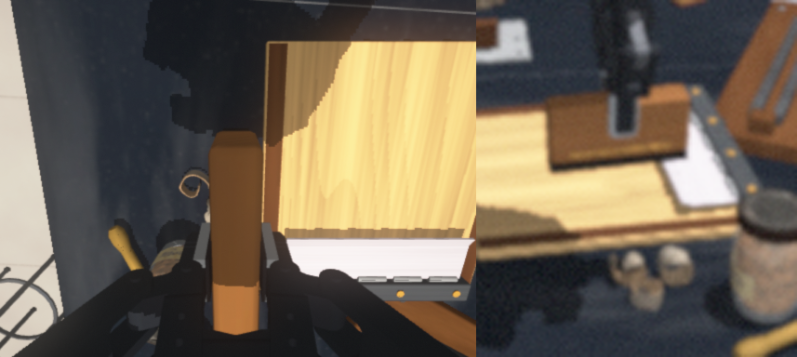

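All three chips lie on the worktop right of the board; side view (309,266), (315,275), (326,266), board y −0.16 to −0.19. Now set the block down at about (0.45, −0.33).

```bash
python3 -c "
from h import *
plan([.45,-.33,.037],183.2)"
```

```text
turn 0.02 tx,ty,tz [13.11 -7.48 10.2 ] q6 -2.16
```

Call:
drive_tool:
  moves:
    - {"tx":2.6,"ty":-1.5,"tz":0,"turn":0}
    - {"tx":2.6,"ty":-1.5,"tz":0,"turn":0}
    - {"tx":2.6,"ty":-1.5,"tz":0,"turn":0}
    - {"tx":2.6,"ty":-1.5,"tz":0,"turn":0}
    - {"tx":2.6,"ty":-1.5,"tz":0,"turn":0}
    - {"tx":0,"ty":0,"tz":2.5,"turn":0}
    - {"tx":0,"ty":0,"tz":2.5,"turn":0}
    - {"tx":0,"ty":0,"tz":2.5,"turn":0}
    - {"tx":0,"ty":0,"tz":1.5,"turn":0}
    - {"tx":0,"ty":0,"tz":0.8,"turn":0}
    - {"tx":0,"ty":0,"tz":0.3,"turn":0}
    - {"tx":0,"ty":0,"tz":0.3,"turn":0}
    - {"tx":0,"ty":0,"tz":0.2,"turn":0}
    - {"tx":0,"ty":0,"tz":0,"turn":0}
    - {"tx":0,"ty":0,"tz":0,"turn":0}

```text
clock: 14.85
tool_pos: [0.452, -0.3306, 0.035]
tcp_rot: [-0.028, 1.0, -0.001, 0.001]
ft_force: [-0.7, 2.0, 4.5]
width: 0.023
grip_force: 59.8
```

Block is on the worktop (4.5 N). Release it and rise.

Call:
drive_tool:
  moves:
    - {"tx":0,"ty":0,"tz":0,"turn":0}
    - {"tx":0,"ty":0,"tz":0,"turn":0}
    - {"tx":0,"ty":0,"tz":0,"turn":0}
    - {"tx":0,"ty":0,"tz":0,"turn":0}
    - {"tx":0,"ty":0,"tz":0,"turn":0}
    - {"tx":0,"ty":0,"tz":0,"turn":0}
    - {"tx":0,"ty":0,"tz":0,"turn":0}
    - {"tx":0,"ty":0,"tz":0,"turn":0}
    - {"tx":0,"ty":0,"tz":-3,"turn":0}
    - {"tx":0,"ty":0,"tz":-4,"turn":0}
    - {"tx":0,"ty":0,"tz":-4,"turn":0}
    - {"tx":0,"ty":0,"tz":-4,"turn":0}
    - {"tx":0,"ty":0,"tz":-4,"turn":0}
  hand: -1

```text
clock: 16.15
tool_pos: [0.4512, -0.3301, 0.2256]
tcp_rot: [-0.028, 1.0, -0.0, 0.0]
ft_force: [0.5, 0.5, -0.4]
width: 0.0852
grip_force: 0.0
```

```bash
python3 -c "
from h import *
st()
w=env.get_image('side')
for r in env.regions_of('scraper',w): print(r['p'],r['rect'],fit('scraper',[(w,r['region'].astype(np.float32))],[.45,-.33,.057]))
p=np.array([.459,.184]);ya=1.575
g=p+.02*np.array([-np.cos(ya),-np.sin(ya)]);print(g)
plan([*(g-[.05,0]),.21],np.degrees(ya)+90)"
```

```text
t 16.15 tcp [ 0.4512 -0.3301  0.2256] R [[-0.998, -0.056, 0.0], [-0.056, 0.998, -0.0], [-0.0, -0.0, -1.0]] F [ 0.5  0.5 -0.4] w 0.0852 g 0.0 q [-0.77  0.12  1.48 -0.    1.54 -2.4 ]
0.58 [251.7, 282.5, 56.3, 29.8] (array([ 0.45285828, -0.33046294,  0.06567195]), np.float32(0.054228902))
[0.45908407 0.16400018]
turn 2.98 tx,ty,tz [ 4.14 49.55  1.95] q6 -2.4
```

Call:
drive_tool:
  moves:
    - {"tx":0,"ty":0,"tz":0,"turn":3}
    - {"tx":0,"ty":3.3,"tz":0,"turn":0}
    - {"tx":0,"ty":3.3,"tz":0,"turn":0}
    - {"tx":0,"ty":3.3,"tz":0,"turn":0}
    - {"tx":-0.1,"ty":3.3,"tz":0,"turn":0}
    - {"tx":-0.1,"ty":3.3,"tz":0,"turn":0}
    - {"tx":-0.1,"ty":3.3,"tz":0,"turn":0}
    - {"tx":-0.1,"ty":3.3,"tz":0,"turn":0}
    - {"tx":-0.1,"ty":3.3,"tz":0,"turn":0}
    - {"tx":-0.1,"ty":3.3,"tz":0,"turn":0}
    - {"tx":-0.1,"ty":3.3,"tz":0,"turn":0}
    - {"tx":-0.1,"ty":3.3,"tz":0,"turn":0}
    - {"tx":-0.1,"ty":3.3,"tz":0,"turn":0}
    - {"tx":0,"ty":3.3,"tz":0,"turn":0}
    - {"tx":0,"ty":3.3,"tz":0,"turn":0}
    - {"tx":0,"ty":3.3,"tz":0,"turn":0}
    - {"tx":0,"ty":0,"tz":0,"turn":0}
    - {"tx":0,"ty":0,"tz":0,"turn":0}

```text
clock: 18.05
tool_pos: [0.4583, 0.1651, 0.2234]
tcp_rot: [-0.003, 1.0, -0.0, -0.0]
ft_force: [-0.4, -0.3, 1.1]
width: 0.0852
grip_force: 0.0
```

```bash
python3 - <<'E'
from h import *
st()
w=env.get_image("wrist");save(w,"w7")
for r in env.regions_of("plate",w):
    p,e=fit("plate",[(w,r["region"].astype(np.float32))],[.459,.184,1.575])
    print(r["p"],np.round(r["rect"]),r["region"].sum(),np.round(p,4),e)
for r in env.regions_of("board",w):
    p,e=fit("board",[(w,r["region"].astype(np.float32))],[.582,-.101,.059]);print("board",r["p"],r["rect"],p,e)
E
```

```text
t 18.05 tcp [0.4583 0.1651 0.2234] R [[-1.0, -0.005, -0.001], [-0.005, 1.0, -0.0], [0.001, -0.0, -1.0]] F [-0.4 -0.3  1.1] w 0.0852 g 0.0 q [ 0.19 -0.03  1.64 -0.    1.53 -1.39]
0.92 [140.  60. 103.  83.] 7361 [0.459 0.184 1.575] 1.0
0.9 [271.  30. 104.  60.] 3649 [0.459 0.184 1.575] 1.0
0.71 [271. 158.  91. 127.] 10536 [0.4611 0.185  1.5781] 0.014841735
board 0.79 [80.0, 246.9, 156.3, 194.5] [ 0.56198353 -0.12282795 -0.2252729 ] 0.19961625
board 0.71 [256.1, 315.1, 21.3, 31.2] [ 0.582 -0.101  0.059] 1.0
board 0.44 [379.5, 309.9, 68.3, 51.3] [ 0.582 -0.101  0.059] 1.0
```

View pics/w7.png

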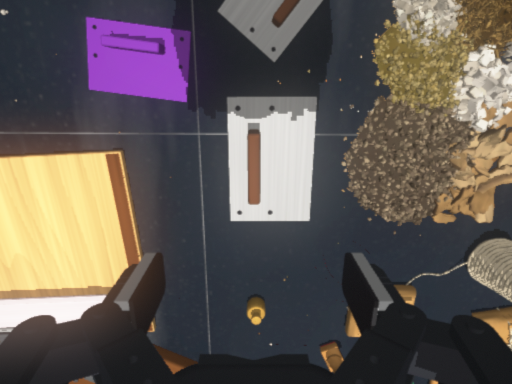

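The wanted plate is the large white one at (271,158), bar at (254,168); the purple one at (140,60) and the smaller white one at (271,30) stay. The fit here gives (0.461, 0.185, 1.578), which agrees with the earlier one, so I descend onto the bar.

Call:
drive_tool:
  moves:
    - {"tx":-0.3,"ty":0,"tz":3,"turn":0}
    - {"tx":0,"ty":0,"tz":3,"turn":0}
    - {"tx":0,"ty":0,"tz":3,"turn":0}
    - {"tx":0,"ty":0,"tz":3,"turn":0}
    - {"tx":0,"ty":0,"tz":3,"turn":0}
    - {"tx":0,"ty":0,"tz":2.5,"turn":0}
    - {"tx":0,"ty":0,"tz":1.6,"turn":0}
    - {"tx":0,"ty":0,"tz":1,"turn":0}
    - {"tx":0,"ty":0,"tz":0.6,"turn":0}
    - {"tx":0,"ty":0,"tz":0,"turn":0}
    - {"tx":0,"ty":0,"tz":0,"turn":0}

```text
clock: 19.3
tool_pos: [0.4619, 0.1647, 0.0175]
tcp_rot: [-0.002, 1.0, 0.0, 0.0]
ft_force: [1.4, 0.5, 1.2]
width: 0.0855
grip_force: 0.0
```

Call:
drive_tool:
  moves:
    - {"tx":0,"ty":0,"tz":0,"turn":0}
    - {"tx":0,"ty":0,"tz":0,"turn":0}
    - {"tx":0,"ty":0,"tz":0,"turn":0}
    - {"tx":0,"ty":0,"tz":0,"turn":0}
    - {"tx":0,"ty":0,"tz":0,"turn":0}
    - {"tx":0,"ty":0,"tz":0,"turn":0}
    - {"tx":0,"ty":0,"tz":0,"turn":0}
    - {"tx":0,"ty":0,"tz":0,"turn":0}
    - {"tx":0,"ty":0,"tz":0,"turn":0}
    - {"tx":0,"ty":0,"tz":0,"turn":0}
  hand: 1

```text
clock: 20.3
tool_pos: [0.4617, 0.1648, 0.0171]
tcp_rot: [-0.002, 1.0, -0.0, 0.0]
ft_force: [-2.6, -0.4, 5.7]
width: 0.0129
grip_force: 59.6
```

Call:
drive_tool:
  moves:
    - {"tx":0,"ty":0,"tz":-1,"turn":0}
    - {"tx":0,"ty":0,"tz":-2.5,"turn":0}
    - {"tx":0,"ty":0,"tz":-2.5,"turn":0}
    - {"tx":0,"ty":0,"tz":-2.5,"turn":0}
    - {"tx":0,"ty":0,"tz":-1.5,"turn":0}
    - {"tx":0,"ty":0,"tz":0,"turn":7.25}
    - {"tx":0,"ty":0,"tz":0,"turn":7.25}
    - {"tx":0,"ty":0,"tz":0,"turn":7.25}
    - {"tx":0,"ty":0,"tz":0,"turn":7.25}
    - {"tx":0,"ty":0,"tz":0,"turn":7.25}
    - {"tx":0,"ty":0,"tz":0,"turn":7.25}
    - {"tx":0,"ty":0,"tz":0,"turn":7.25}
    - {"tx":0,"ty":0,"tz":0,"turn":7.25}
    - {"tx":0,"ty":0,"tz":0,"turn":7.25}
    - {"tx":0,"ty":0,"tz":0,"turn":7.25}
    - {"tx":0,"ty":0,"tz":0,"turn":7.25}
    - {"tx":0,"ty":0,"tz":0,"turn":7.25}
    - {"tx":0,"ty":0,"tz":0,"turn":0}
    - {"tx":0,"ty":0,"tz":0,"turn":0}

```text
clock: 22.2
tool_pos: [0.4614, 0.1647, 0.117]
tcp_rot: [0.686, 0.728, -0.0, 0.0]
ft_force: [0.2, -0.1, -3.7]
width: 0.0131
grip_force: 58.9
```

```bash
python3 - <<'E'
from h import *
st()
c,s=np.cos(.059),np.sin(.059)
B=lambda bx,by:[.582+c*bx-s*by,-.101+s*bx+c*by]
plan([*B(-.065,0),.08],93.4)
w=env.get_image("wrist");t=env.get_image("top")
for im in(w,t):
 for l in("plate","lap","board","jar","packet","weight"):
  for r in env.regions_of(l,im): print(l,round(r["p"],2),np.round(r["rect"]))
V=near("board",t,np.array([.58,-.1]));print(fit("board",[(t,V)],[.582,-.101,.059]))
E
```

```text
t 22.2 tcp [0.4614 0.1647 0.117 ] R [[-0.06, 0.998, -0.0], [0.998, 0.06, -0.0], [-0.0, -0.0, -1.0]] F [ 0.2 -0.1 -3.7] w 0.0131 g 58.9 q [ 0.19  0.04  1.79 -0.    1.31  0.13]
turn 0.05 tx,ty,tz [-27.24   3.96   3.7 ] q6 0.13
plate 0.88 [ 63. 133. 124. 160.]
plate 0.68 [294. 226. 210. 247.]
plate 0.67 [137. 296.  74.  98.]
board 0.89 [368. 354. 264.  52.]
jar 0.57 [366. 356. 268.  56.]
packet 0.91 [505.  13.  13.  23.]
weight 0.82 [493. 199.  34.  35.]
plate 0.71 [242. 239.  25.  23.]
plate 0.62 [204. 203.  41.  35.]
plate 0.56 [161. 156.  26.  24.]
lap 0.73 [342. 207.  13.  34.]
lap 0.63 [276. 157.  53.  22.]
lap 0.2 [203. 201.  46.  27.]
board 0.67 [279. 177.  70.  74.]
jar 0.51 [334. 144.  22.  23.]
packet 0.68 [158. 157.  28.  21.]
(array([ 0.58125622, -0.1017125 ,  0.0574256 ]), np.float32(0.027090967))
```

Call:
drive_tool:
  moves:
    - {"tx":-2.7,"ty":0.4,"tz":0,"turn":0}
    - {"tx":-2.7,"ty":0.4,"tz":0,"turn":0}
    - {"tx":-2.7,"ty":0.4,"tz":0,"turn":0}
    - {"tx":-2.7,"ty":0.4,"tz":0,"turn":0}
    - {"tx":-2.7,"ty":0.4,"tz":0,"turn":0}
    - {"tx":-2.7,"ty":0.4,"tz":0,"turn":0}
    - {"tx":-2.7,"ty":0.4,"tz":0,"turn":0}
    - {"tx":-2.7,"ty":0.4,"tz":0,"turn":0}
    - {"tx":-2.7,"ty":0.4,"tz":0,"turn":0}
    - {"tx":-2.9,"ty":0.4,"tz":0,"turn":0}
    - {"tx":0,"ty":0,"tz":2,"turn":0}
    - {"tx":0,"ty":0,"tz":2,"turn":0}
    - {"tx":0,"ty":0,"tz":2,"turn":0}
    - {"tx":0,"ty":0,"tz":1.5,"turn":0}
    - {"tx":0,"ty":0,"tz":0.8,"turn":0}
    - {"tx":0,"ty":0,"tz":0,"turn":0}
    - {"tx":0,"ty":0,"tz":0,"turn":0}

```text
clock: 24.65
tool_pos: [0.517, -0.1047, 0.0344]
tcp_rot: [0.687, 0.727, 0.0, 0.0]
ft_force: [0.3, -0.8, -3.3]
width: 0.0126
grip_force: 58.7
```

```bash
python3 - <<'E'
from h import *
st()
c,s=np.cos(.059),np.sin(.059)
o=env.get_obs();q=o["tool_pos"][:2]-[.582,-.101];print("tcp in board",c*q[0]+s*q[1],-s*q[0]+c*q[1])
w=env.get_image("wrist");a=env.get_image("side")
# overlay of expected plate and lip
p=[o["tool_pos"][0]+.02*c,o["tool_pos"][1]+.02*s,.059];zp=o["tool_pos"][2]-.017
out=[]
for im in(w,a):
    x=im["pixels"].copy()
    for P,z0,pp,col in((np.array([[.05,-.075,.005],[.05,.075,.005],[-.05,.075,.005],[-.05,-.075,.005]]),zp,p,(0,0,255)),(np.array([[.054,-.095,.0255],[.054,.095,.0255],[.105,.095,.021],[.105,-.095,.021]]),0,[.582,-.101,.059],(0,200,0)),(np.array([[-.13,-.12,.01],[-.13,.12,.01],[.13,.12,.01],[.13,-.12,.01]]),0,[.582,-.101,.059],(255,0,0))):
        uv=proj(im,world(pp,P,z0));cv2.polylines(x,[np.round(uv*8).astype(np.int32)],True,col,1,cv2.LINE_AA,3);print(np.round(uv).tolist())
    out.append(x)
cv2.imwrite("pics/w8.png",cv2.resize(np.hstack([out[0],cv2.resize(out[1][170:298,245:350],None,fx=3,fy=3,interpolation=cv2.INTER_CUBIC)]),None,fx=.96,fy=.96))
E
```

```text
t 24.65 tcp [ 0.517  -0.1047  0.0344] R [[-0.056, 0.998, 0.001], [0.998, 0.056, -0.0], [-0.0, 0.001, -1.0]] F [ 0.3 -0.8 -3.3] w 0.0126 g 58.7 q [-0.35  0.2   1.79 -0.    1.14 -0.4 ]
tcp in board -0.06505696793226998 0.00018255235281966573
[[366.0, 350.0], [403.0, 102.0], [192.0, 103.0], [208.0, 350.0]]
[[441.0, 378.0], [523.0, 56.0], [626.0, 57.0], [515.0, 372.0]]
[[164.0, 386.0], [116.0, 2.0], [674.0, 0.0], [528.0, 385.0]]
[[306.0, 239.0], [294.0, 209.0], [259.0, 212.0], [266.0, 243.0]]
[[327.0, 241.0], [310.0, 204.0], [327.0, 204.0], [347.0, 241.0]]
[[253.0, 259.0], [246.0, 209.0], [333.0, 202.0], [360.0, 250.0]]
```

View pics/w8.png

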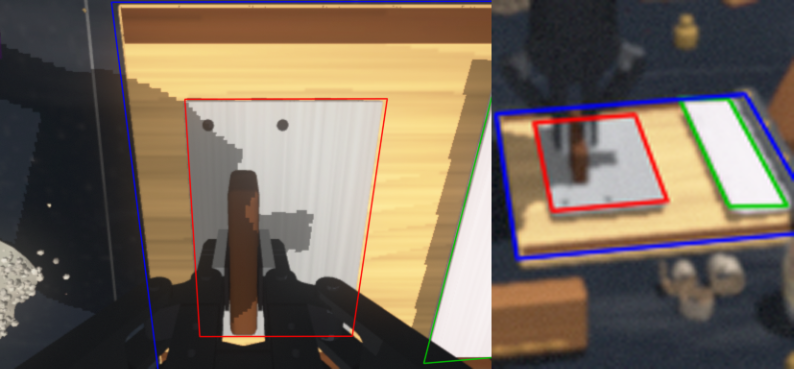

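The predicted outlines match both views: plate red at about (192–403, 102–350) in wrist pixels, lap lip green. Everything is square and centred. Now lower to just above the board.

Call:
drive_tool:
  moves:
    - {"tx":0,"ty":0,"tz":0.3,"turn":0}
    - {"tx":0,"ty":0,"tz":0.25,"turn":0}
    - {"tx":0,"ty":0,"tz":0.1,"turn":0}
    - {"tx":0,"ty":0,"tz":0,"turn":0}
    - {"tx":0,"ty":0,"tz":0,"turn":0}

```text
clock: 25.25
tool_pos: [0.5167, -0.1046, 0.0273]
tcp_rot: [0.687, 0.727, -0.0, 0.0]
ft_force: [0.6, -0.2, -3.4]
width: 0.0129
grip_force: 58.9
```

Call:
drive_tool:
  moves:
    - {"tx":0,"ty":0,"tz":0.1,"turn":0}
    - {"tx":0,"ty":0,"tz":0,"turn":0}
    - {"tx":0,"ty":0,"tz":0,"turn":0}

```text
clock: 25.55
tool_pos: [0.5168, -0.1046, 0.0271]
tcp_rot: [0.687, 0.727, -0.0, 0.0]
ft_force: [-5.9, 2.1, 10.8]
width: 0.013
grip_force: 60.8
```

Call:
drive_tool:
  moves:
    - {"tx":0,"ty":0,"tz":-0.12,"turn":0}
    - {"tx":0,"ty":0.5,"tz":0,"turn":0}
    - {"tx":0,"ty":0.6,"tz":0,"turn":0}
    - {"tx":0,"ty":0.6,"tz":0,"turn":0}
    - {"tx":0,"ty":0.6,"tz":0,"turn":0}
    - {"tx":0,"ty":0.6,"tz":0,"turn":0}
    - {"tx":0,"ty":0.6,"tz":0,"turn":0}
    - {"tx":0,"ty":0.5,"tz":0,"turn":0}
    - {"tx":0,"ty":0,"tz":0,"turn":0}
    - {"tx":0,"ty":0,"tz":0,"turn":0}

```text
clock: 26.55
tool_pos: [0.5566, -0.1023, 0.0274]
tcp_rot: [0.687, 0.727, -0.0, -0.0]
ft_force: [-0.1, 0.1, -3.2]
width: 0.0129
grip_force: 58.9
```

Front edge is at about x = 45 mm and the plate moves freely. Next I slide it under the lap.

Call:
drive_tool:
  moves:
    - {"tx":0,"ty":0.4,"tz":0,"turn":0}
    - {"tx":0,"ty":0.4,"tz":0,"turn":0}
    - {"tx":0,"ty":0.4,"tz":0,"turn":0}
    - {"tx":0,"ty":0.4,"tz":0,"turn":0}
    - {"tx":0,"ty":0.4,"tz":0,"turn":0}
    - {"tx":0,"ty":0,"tz":0,"turn":0}

```text
clock: 27.15
tool_pos: [0.5771, -0.1012, 0.0275]
tcp_rot: [0.687, 0.727, -0.0, 0.0]
ft_force: [0.9, 0.3, -3.6]
width: 0.0132
grip_force: 58.9
```

Call:
drive_tool:
  moves:
    - {"tx":0,"ty":0.4,"tz":0,"turn":0}
    - {"tx":0,"ty":0.4,"tz":0,"turn":0}
    - {"tx":0,"ty":0.4,"tz":0,"turn":0}
    - {"tx":0,"ty":0.4,"tz":0,"turn":0}
    - {"tx":0,"ty":0.4,"tz":0,"turn":0}
    - {"tx":0,"ty":0,"tz":0,"turn":0}
    - {"tx":0,"ty":0,"tz":0,"turn":0}

```text
clock: 27.85
tool_pos: [0.5966, -0.1, 0.0274]
tcp_rot: [0.687, 0.727, -0.0, -0.0]
ft_force: [0.3, -0.5, -2.7]
width: 0.013
grip_force: 58.9
```

```bash
python3 - <<'E'
from h import *
o=st()
c,s=np.cos(.059),np.sin(.059)
q=o["tool_pos"][:2]-[.582,-.101];print("tcp in board",c*q[0]+s*q[1],-s*q[0]+c*q[1])
w=env.get_image("wrist")
p=[o["tool_pos"][0]+.02*c,o["tool_pos"][1]+.02*s,.059]
for l in("lap","plate"):
  for r in env.regions_of(l,w): print(l,round(r["p"],2),np.round(r["rect"]))
print(np.round(proj(w,world(p,np.array([[-.05,.075,.005],[-.05,-.075,.005],[.05,.075,.005]]),.01))),np.round(proj(w,world([.582,-.101,.059],np.array([[.054,.095,.0255],[.054,.0,.0255]])))))
E
```

```text
t 27.85 tcp [ 0.5966 -0.1     0.0274] R [[-0.056, 0.998, -0.0], [0.998, 0.056, -0.0], [-0.0, -0.0, -1.0]] F [ 0.3 -0.5 -2.7] w 0.013 g 58.9 q [-0.29  0.36  1.61 -0.    1.17 -0.35]
tcp in board 0.014591335358550405 9.890043143516057e-05
lap 0.94 [400. 220. 146. 323.]
plate 0.59 [268. 225. 157. 250.]
plate 0.54 [257. 192. 510. 384.]
[[192. 103.]
 [208. 350.]
 [403. 102.]] [[349.  55.]
 [331. 253.]]
```

Lap lip sits over the plate at about column 349, as predicted, with the front about 30 mm under and no insertion force. Now press down.

Call:
drive_tool:
  moves:
    - {"tx":0,"ty":0,"tz":0.1,"turn":0}
    - {"tx":0,"ty":0,"tz":0.06,"turn":0}
    - {"tx":0,"ty":0,"tz":0,"turn":0}
    - {"tx":0,"ty":0,"tz":0,"turn":0}
    - {"tx":0,"ty":0,"tz":0,"turn":0}
    - {"tx":0,"ty":0,"tz":0,"turn":0}
    - {"tx":0,"ty":0,"tz":0,"turn":0}

```text
clock: 28.7
tool_pos: [0.5966, -0.1001, 0.027]
tcp_rot: [0.687, 0.727, 0.0, 0.0]
ft_force: [-7.5, 1.1, 13.5]
width: 0.0135
grip_force: 61.2
```

```bash
python3 - <<'E'
from h import *
a=env.get_image("side")
for l in("chip_1","scraper","jar","packet","weight","lap"):
  print(l,[(round(r["p"],2),np.round(r["rect"]).tolist()) for r in env.regions_of(l,a)])
o=st();print(env.sign_off())
E
```

```text
chip_1 [(0.67, [311.0, 267.0, 13.0, 10.0]), (0.6, [315.0, 274.0, 11.0, 13.0])]
scraper [(0.76, [252.0, 282.0, 58.0, 31.0])]
jar [(0.88, [363.0, 262.0, 25.0, 45.0])]
packet []
weight []
lap [(0.74, [331.0, 224.0, 29.0, 36.0])]
t 29.05 tcp [ 0.5966 -0.1001  0.0271] R [[-0.056, 0.998, 0.001], [0.998, 0.056, -0.0], [-0.0, 0.001, -1.0]] F [-7.9  1.5 14.6] w 0.0128 g 61.2 q [-0.29  0.36  1.61 -0.    1.17 -0.35]
the job is handed in; nothing more can be done
None
```

I handed the job in at 29 s, but sign-off returned no verdict: the chips are off the board, the block stands on the worktop, and the plate is gripped by its bar, about 30 mm under the lap by the arm's position, pressed down at roughly 17 N.

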